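# Refit the return spring on a sloping sieve shaker

### The job

Refit the sieve shaker's return spring: take it from the orange cradle, drop the leg under its red-topped end fully down into the hole of the dark lug at the top of the shaker's sloping deck, then take the yellow-topped end, stretch the spring downhill and put its ring over the brass pin, down on the pin's shoulder, with the leg still fully home. Leave the spring there under tension, flat along the deck, and let go of it; do not knock over or push aside the other things on the bench.

Things in the scene. Friction and masses are not known exactly. Their poses are not given: they have to be found in the camera images.
- spring: Loose tension spring, 125 mm long, about 75 g; it stretches but does not bend. Origin: top of the leg, at the flat underside of the red-topped plug. x: along the spring from leg to ring, z: away from the leg. Coils 14 mm thick, x = 17 to 73 mm, centre line z = 7 mm; the yellow plug's underside is at z = 0 too. At the start it lies level in the cradle, leg hanging free.
- red_tab (a point): Grip point of the red-topped end plug, at x = 6, y = 0, z = 18 mm in the spring's frame. The plug spans x = -9 to 17 mm, z = 0 to 24 mm, and is 14 mm wide in y; grip it across y.
- yellow_tab (a point): Grip point of the yellow-topped end plug, at x = 82 mm (plus the stretch), y = 0, z = 18 mm in the spring's frame, 22 mm from the ring's centre. The plug is 20 mm long in x, z = 0 to 24 mm, 14 mm wide in y; grip it across y.
- leg_tip (a point): Lower tip of the leg, x = 0, z = -20 mm in the spring's frame. The leg is round steel, 6.5 mm in diameter, tapered at the tip, straight along the spring's z.
- ring (a point): Centre of the steel ring at the spring's far end, x = 104 mm (plus the stretch), z = 7 mm in the spring's frame. It lies in the spring's xy plane: hole 16 mm, outside 24 mm, 6 mm thick. Stretching takes 3 N to begin plus 2.5 N per 10 mm (9 N at 25 mm, 50 mm at most); let go, it draws back.
- shaker: Fixed grey wedge-shaped shaker housing with blue edges, 280 x 170 mm, 128 mm high at the rear ledge, where a yellowish 102 mm sieve stands up to z = 172 mm. Origin under its middle on the bench, x towards its rear. Its front half is the slope.
- deck: Fixed aluminium deck on the shaker's front, 180 mm uphill x 150 mm, sloping 30 degrees, facing the robot. Origin: middle of its lower edge; x uphill, y across, z square out of it. Its face is at z = 2 mm. A white rest bar, top at z = 24 mm, at x = 102 mm carries the coils. The fitted spring points downhill: its x along the deck's minus x, its z along the deck's z.
- hole (a point): Centre of the mouth of the hole in the dark lug (bridge 34 x 32 mm), at deck x = 162, y = 0, z = 24 mm. The hole, 13 mm across, chamfered 2 mm, goes through its 10 mm top plate, square to the deck; free space below. Leg home: the red plug rests on the lug. Lifted under tension it jams half out, so pivot the spring about this hole to raise the ring.
- pin (a point): On the brass pin's axis at the ring's seated centre height: deck x = 30, y = 0, z = 31 mm, 132 mm downhill of the hole. Pin 8 mm in diameter, square to the deck, tapered top at z = 37 mm, on an 18 mm steel pillar whose shoulder (z = 27.5 mm) carries the ring. Let go, the ring is drawn back against the pin, about 4 mm uphill, and the leg 3 mm downhill in its hole.
- cradle: Fixed cradle for the spring: grey foot 70 x 60 x 8 mm, orange block 34 mm long (along x) and 28 mm wide, with a channel 18 mm wide whose floor is at z = 38 mm and whose cheeks reach z = 45 mm. Origin under its middle. The spring's coils lie in the channel, both plugs project freely at the ends.
- vial_4: Loose vial with black cap, 27 mm diameter, 66 mm tall; origin at the centre of its underside. Leave alone.
- cup_3: Loose round sample cup, 46 mm diameter, 26 mm tall; origin at the centre of its underside. Leave alone.
- green_vial: Loose vial with green cap, 27 mm diameter, 66 mm tall; origin at the centre of its underside. Leave alone.
- timer: Loose white timer with two coloured keys, 60 x 66 mm, 18 mm tall; origin at the centre of its underside. Leave alone.
- weight: Loose brass-coloured knobbed weight, 25 mm diameter, 34 mm tall; origin at the centre of its underside. Leave alone.

How it is judged:
On the way, in this order (a step that is already met when the one before it is completed fails the run):
1. the leg is fully down in the lug's hole, the ring not yet on the pin (z of spring in the frame of deck below 0.028 m and distance between spring and hole below 0.008 m and angle between the z axis of spring and the z axis of deck, either way round below 0.2 rad and not (distance between ring and pin below 0.008 m)), for 0.2 s.
2. the spring is stretched by more than 12 mm and its ring is down over the pin (distance between ring and pin below 0.008 m and x of ring in the frame of spring above 0.116 m), for 0.2 s.
At the end, for the whole second after the job is handed in: Leg home in the lug's hole (its top within 8 mm of the mouth's centre and under 4 mm above the lug, spring square to the deck within 0.2 rad), ring down round the pin (centres within 8 mm), ring over 116 mm from the leg (stretched over 12 mm); released and at rest (all of step 2 and z of spring in the frame of deck below 0.028 m and distance between spring and hole below 0.008 m and angle between the z axis of spring and the z axis of deck, either way round below 0.2 rad and linear speed of spring below 0.02 m/s); the robot touches nothing.
It fails at once if the black-capped vial is tipped or pushed more than 30 mm (distance of vial_4 from where it was at the start of the episode above 0.03 m or angle between vial_4's own z axis and vertical above 0.5 rad).
It fails at once if the sample cup is tipped or pushed more than 30 mm (distance of cup_3 from where it was at the start of the episode above 0.03 m or angle between cup_3's own z axis and vertical above 0.5 rad).
It fails at once if the green-capped vial is tipped or pushed more than 30 mm (distance of green_vial from where it was at the start of the episode above 0.03 m or angle between green_vial's own z axis and vertical above 0.5 rad).
It fails at once if the timer is tipped or pushed more than 30 mm (distance of timer from where it was at the start of the episode above 0.03 m or angle between timer's own z axis and vertical above 0.5 rad).
It fails at once if the brass-coloured weight is tipped or pushed more than 30 mm (distance of weight from where it was at the start of the episode above 0.03 m or angle between weight's own z axis and vertical above 0.5 rad).
It also fails if it takes over 48 s, if anything falls off the work surface, if the arm or the gripper's body presses on something with over 40 N, if the wrist force passes 120 N, or if a joint passes its speed limit or range.

### The arm

A 6-joint arm with a two-finger parallel gripper is mounted at the origin on a cart in front of the work surface, level with it; the furniture and walls round the work are solid. World frame = base frame: x ahead of the robot, y to its left, z up, the work surface at z = 0. Lengths are in m, angles in rad, forces in N, time in s.
With the tool pointing down it reaches from about 0.425 to 0.95 m from the base axis. Payload 3.5 kg.
Tool frame: the origin (TCP) lies on the centre line of the jaws, within the pads' length; the fingertips stand 17 mm ahead of it and the grasp point (between the pads) lies 2 mm behind it; z points along the fingers, y is the line along which they close (so a half turn about z gives the same grasp; the last joint's range is limited). The gripper opens to 85 mm and grips with 20 to 120 N. Pads are 22 mm wide; open, the fingers measure 114 mm over their backs; the gripper's body (76 mm by 85 mm) begins 54 mm behind the grasp point. The pads swing forward as they close: fully open they stand 13 mm farther back than shut.
Start: joints at [1.068, 0.286, 1.577, -0, 1.279, -0.15], TCP at [0.233, 0.633, 0.248] pointing down, gripper open.
Joint ranges: [-2.77, 2.77], [-0.9, 2.22], [0.21, 2.48], [-1.53, 4.67], [0.24, 2.81], [-2.84, 2.84]. Speed limits (rad/s): [2.79, 2.79, 3.14, 3.14, 3.14, 3.14].

### API

Orientations are given as a 3x3 rotation matrix whose columns are the frame's x, y, z axes.
In Python, from workcell import bot gives the robot as it stands.
- The arm moves only by the tool step_arm, never from a script. Its argument "motion" is one flat list of numbers, 7 for each row, row after row: the turn, a rotation vector about the world's x, y, z in rad, then the shift along the world's x, y, z in m, then the finger opening in m, from 0 to 0.0854. A call has exactly 8 rows; each row shifts and turns the commanded pose from where the row before left it; what a row does not reach is not made up. A row lasts 1/8 s, in which the tool goes at most 62.5 mm and 10.7 degrees, less where a joint would pass 70% of its speed; a pose out of reach is approached as far as the arm can. A call with a gripper value outside its range is refused whole. The fingers move at their own pace and stop on an object; the grip force is fixed at half the most. Time passes only in rows, so rows that do not move let the fingers close, or fill a call up. It gives the time, the measured TCP pose, the force, the opening and the grip force at its end, in the units of the state.
- bot.observe(): the state, without advancing time (a new reading comes with each control period).
- bot.grab_frame(name): name is "side" or "top"; returns (picture, depth): 400x640x3 uint8, blue, green, red; 400x640 float32, m along the optical axis (not along the pixel's ray), 0 where there is no reading.
- bot.get_calibration(name): a dict with "K" (3x3 intrinsics, pixels), "camera_from_world" (4x4, takes a point from world to camera coordinates). Camera axes: x right, y up, looking along -z (the intrinsics and any distortion apply to the point x, -y, -z); pixel columns grow to the right and rows downward; lengths in m; the calibration is good to about 2 mm. A picture is of the moment at which its call begins. get_calibration takes no time and is no camera call.
- bot.finish_job(): hands the job in; it is judged then, once.
The state is a dict: "clock": time; "joints": joint angles; "dq": joint speeds; "effort": joint torques, N m; "tcp_pos": TCP position; "tool_rot": TCP orientation; "wrist_force": force on the tool from outside, world axes, zero at the start; "moment": the same for the moment, N m; "gripper_width": finger opening in m; "gripper_force": force on a finger pad.
Only numpy, scipy, OpenCV 4.12 (cv2) and the standard library are available. Lean on these libraries where they do the work, as an engineer would, in place of code of your own. Each camera call takes 0.05 s, during which the arm holds its last target. There are 200 camera calls.

## Working session

There is one attempt and no reset: what is moved stays moved. The work goes in short steps, Python scripts to look and compute and a tool call to move; the robot and the scene stay as the last step left them, time stands still between calls to the robot, and variables do not carry over. Pictures are saved under pics/ and viewed, at most 10 in all, crops included, and the job is handed in when it is done.

Besides the shell and the picture viewer there is one more tool, called after "Call:" by a JSON object that holds its "method" and its "body". step_arm: Moves the arm, as the interface text tells. Its arguments: {"type":"object","properties":{"motion":{"type":"array"}},"required":["motion"]}

```bash
ls; mkdir -p pics
cat > h.py <<'E'
import numpy as np, cv2
from workcell import bot
def grab(n):
    im,d=bot.grab_frame(n); c=bot.get_calibration(n); return im,d,c
def world(d,c):
    K=np.array(c["K"]);T=np.linalg.inv(np.array(c["camera_from_world"]))
    v,u=np.mgrid[:d.shape[0],:d.shape[1]]
    x=(u-K[0,2])/K[0,0]*d;y=(v-K[1,2])/K[1,1]*d
    P=np.stack([x,-y,-d],-1)
    return P@T[:3,:3].T+T[:3,3]
def proj(p,c):
    K=np.array(c["K"]);M=np.array(c["camera_from_world"])
    q=np.atleast_2d(p)@M[:3,:3].T+M[:3,3]; q=q*[1,-1,-1]
    return (q@K.T)[:,:2]/q[:,2:]
E
python3 - <<'E'
from h import *
for n in("top","side"):
    im,d,c=grab(n); np.savez(n+"0.npz",im=im,d=d,W=world(d,c)); cv2.imwrite(f"pics/{n}0.png",im); print({k:np.round(v,3).tolist() if k!='name' else v for k,v in c.items()})
s=bot.observe(); print(s)
E
```

```text
pics
{'K': [[414.971, 0.0, 328.097], [0.0, 414.971, 201.522], [0.0, 0.0, 1.0]], 'camera_from_world': [[-0.012, -1.0, -0.022, 0.065], [0.986, -0.016, 0.168, -0.579], [-0.168, -0.019, 0.986, -1.003], [0.0, 0.0, 0.0, 1.0]]}
{'K': [[404.515, 0.0, 321.167], [0.0, 404.515, 198.459], [0.0, 0.0, 1.0]], 'camera_from_world': [[0.822, -0.569, -0.023, -0.42], [0.312, 0.415, 0.855, -0.268], [-0.477, -0.71, 0.518, -0.702], [0.0, 0.0, 0.0, 1.0]]}
{'clock': 0.1, 'joints': array([ 1.06797348e+00,  2.87116343e-01,  1.57804055e+00,  1.04281968e-05,
        1.27859151e+00, -1.49974793e-01]), 'dq': array([-0.00175609, -0.00400652, -0.00452426, -0.00037616, -0.00096056,
       -0.00048219]), 'effort': array([ 3.11286149e-04, -4.07299376e+01, -2.93696845e+01, -1.64899266e-04,
        3.45074463e-03, -1.01053493e-05]), 'tcp_pos': array([0.23294257, 0.63293633, 0.24705389]), 'tool_rot': array([[-9.38391098e-01,  3.45573508e-01, -1.04760268e-03],
       [ 3.45574936e-01,  9.38389266e-01, -1.88410159e-03],
       [ 3.31963513e-04, -2.13004939e-03, -9.99997676e-01]]), 'wrist_force': array([ 0.72241417,  0.27410456, -0.61800516]), 'moment': array([-0.00949471,  0.00762017, -0.019306  ]), 'gripper_force': 0.0, 'gripper_width': 0.08548723282149535}
```

View pics/top0.png

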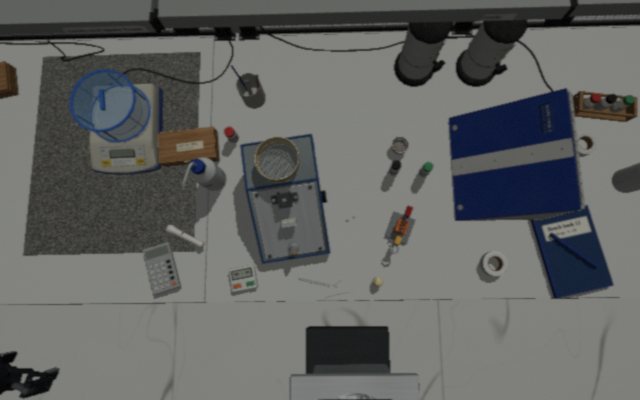

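View pics/side0.png

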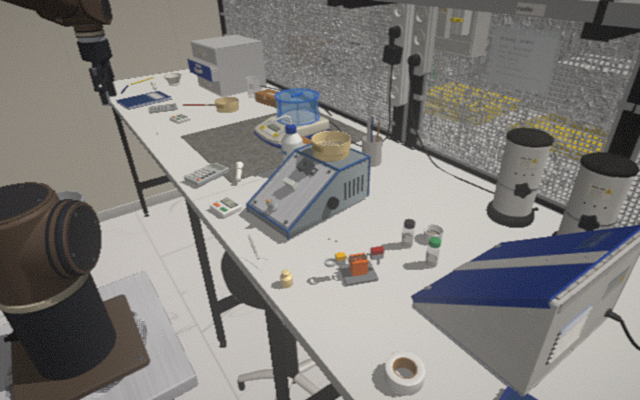

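The top view shows the spring from red (408,212) to the ring (386,262), the lug near (285,199), the pin near (293,248) and the weight at (377,282). The side view agrees. Next I'll measure the positions and look at zoomed crops.

Run:
```python
from h import *
z=np.load("top0.npz"); im,d,W=z["im"],z["d"],z["W"]
s=np.load("side0.npz"); ims,ds,Ws=s["im"],s["d"],s["W"]
a=cv2.resize(im[130:300,235:435],None,fx=4,fy=3.5*4/3.5,interpolation=cv2.INTER_CUBIC)[:600]
b=cv2.resize(ims[130:290,240:400],None,fx=3.7,fy=3.7,interpolation=cv2.INTER_CUBIC)
cv2.imwrite("pics/a.png",cv2.convertScaleAbs(a,alpha=1.6)); cv2.imwrite("pics/b.png",cv2.convertScaleAbs(b,alpha=1.4))
for nm,I,w,roi in(("top",im,W,(195,275,370,425)),("side",ims,Ws,(235,290,320,400))):
    r0,r1,c0,c1=roi; h=cv2.cvtColor(I,cv2.COLOR_BGR2HSV)[r0:r1,c0:c1]; w=w[r0:r1,c0:c1]
    H,S,V=[h[...,i].astype(int) for i in range(3)]
    for n,m in(("red",((H<4)|(H>174))&(S>150)),("orange",(H>=5)&(H<15)&(S>150)),("yel",(H>=17)&(H<30)&(S>140))):
        p=w[m]; print(nm,n,len(p),np.median(p,0).round(4),p.min(0).round(3),p.max(0).round(3)) if len(p) else 0
# deck plane (top)
for nm,w,m in(("top",W,np.s_[195:255,255:320]),("side",Ws,np.s_[150:220,265:345])):
    p=w[m].reshape(-1,3); p=p[(p[:,2]>.02)]
    rng=np.random.default_rng(0);best=None;bc=0
    for _ in range(400):
        q=p[rng.choice(len(p),3,0)];n=np.cross(q[1]-q[0],q[2]-q[0]);n/=np.linalg.norm(n)+1e-12
        k=abs((p-q[0])@n)<.003
        if k.sum()>bc:bc=k.sum();best=k
    q=p[best];c=q.mean(0);n=np.linalg.svd(q-c)[2][2];n*=np.sign(n[2]);print(nm,bc,len(p),c.round(4),n.round(4),np.degrees(np.arccos(n[2])))
print("bench z",np.median(W[220:270,335:365,2]),np.median(Ws[230:260,300:320,2]))
print("weight",W[276:288,370:384,2].max())
```

```text
top red 36 [ 0.5508 -0.1419  0.0616] [ 0.541 -0.15   0.057] [ 0.561 -0.134  0.066]
top orange 106 [ 0.5146 -0.1264  0.0396] [ 0.403 -0.144  0.009] [0.534 0.036 1.087]
top yel 40 [ 0.4794 -0.1121  0.0614] [ 0.472 -0.12   0.048] [ 0.49  -0.107  0.065]
side red 30 [ 0.5504 -0.1458  0.0627] [ 0.54  -0.154  0.06 ] [ 0.56  -0.138  0.064]
side orange 202 [ 0.512  -0.1391  0.0337] [ 0.496 -0.147  0.01 ] [ 0.531 -0.114  0.053]
side yel 60 [ 0.4779 -0.1177  0.0616] [ 0.093 -0.626  0.054] [ 0.488 -0.108  0.583]
top 3025 3836 [0.5179 0.1557 0.0764] [-0.498  -0.0705  0.8643] 30.195613410497252
side 2878 5002 [0.5376 0.1407 0.0866] [-0.4924 -0.0663  0.8679] 29.78979008374398
bench z -0.0006595591820105495 0.0004463646737592475
weight 1.0868567864599354
```

View pics/a.png

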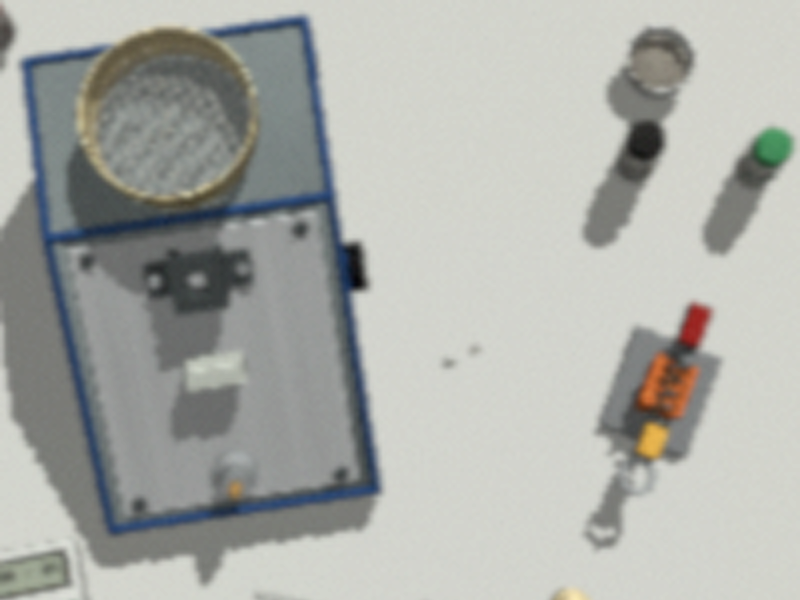

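View pics/b.png

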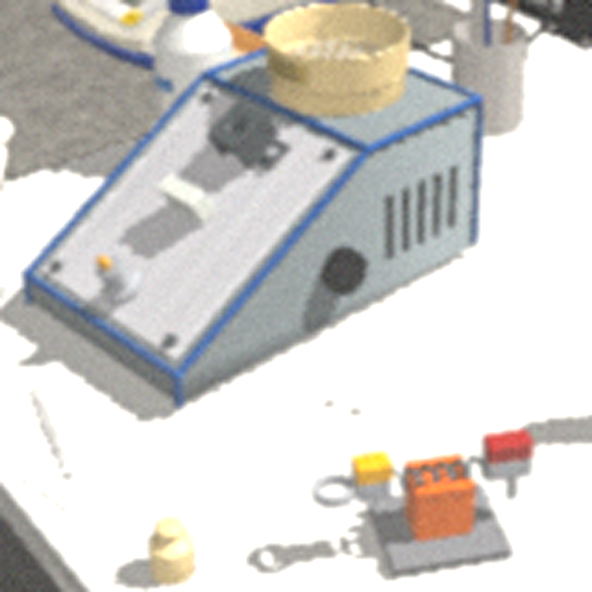

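The crops show the lug hole at top ≈(284.5,199.8), the bar at ≈(288.5,222.5) and the brass pin tip at ≈(294,251.5). In the side view the hole is at ≈(305,162), the bar at ≈(291,183) and the pin tip at ≈(268,200.5). The red end of the spring points away from the robot. I'll refine these with centroids and a joint fit.

```bash
cat > fit.py <<'E'
from h import *
from scipy.optimize import least_squares
z=np.load("top0.npz"); im,d,W=z["im"],z["d"],z["W"]
s=np.load("side0.npz"); ims,ds,Ws=s["im"],s["d"],s["W"]
ct,cs=bot.get_calibration("top"),bot.get_calibration("side")
def cen(I,W,box,f):
    c0,r0,c1,r1=box; p=I[r0:r1,c0:c1].astype(float); h=cv2.cvtColor(I[r0:r1,c0:c1],cv2.COLOR_BGR2HSV).astype(float)
    w=np.clip(f(p,h),0,None); v,u=np.mgrid[r0:r1,c0:c1]
    k=w>0.3*w.max(); 
    return np.array([(u*w).sum(),(v*w).sum()])/w.sum(), np.median(W[r0:r1,c0:c1][k],0).round(4), int(k.sum())
sat=lambda p,h:h[...,1]-90
br=lambda p,h:h[...,2]-h[...,2].max()*.8
O={}
O["pinT"]=cen(im,W,(289,246,299,256),sat); O["pinS"]=cen(ims,Ws,(263,195,273,206),sat)
O["barT"]=cen(im,W,(279,216,298,229),br); O["barS"]=cen(ims,Ws,(282,176,300,191),br)
O["holeT"]=cen(im,W,(281,197,288,203),lambda p,h:h[...,2]-np.median(h[...,2]))
O["holeS"]=cen(ims,Ws,(302,158,310,167),lambda p,h:h[...,2]-np.median(h[...,2]))
for k,v in O.items(): print(k,v[0].round(2),*v[1:])
c3=np.radians(30)
def frame(q):
    y=q[3];c,s_=np.cos(y),np.sin(y)
    X=np.array([c*np.cos(c3),s_*np.cos(c3),np.sin(c3)]);Y=np.array([-s_,c,0]);return np.array(q[:3]),np.stack([X,Y,np.cross(X,Y)],1)
L={"pin":[.030,0,.036],"bar":[.102,0,.024],"hole":[.162,0,.022]}
if __name__=="__main__":
    def res(q):
        o,R=frame(q); r=[]
        for n in L:
            p=o+R@L[n]
            for t,c in("T",ct),("S",cs):
                if n+t in("holeS",): continue
                r+=list((proj(p,c)[0]-O[n+t][0])*(1 if n+t!="barS" else .5))
        for P in([.5179,.1557,.0764],[.5376,.1407,.0866]): r.append(((R.T@(np.array(P)-o))[2]-.002)/.002)
        r.append((q[3]-np.radians(7.9))/.015)
        return r
    f=least_squares(res,[.43,.16,.035,.14]);print(f.x.round(4),np.round(f.fun,2)); np.save("deck.npy",f.x)
    o,R=frame(f.x); print(R.round(4)); 
    for n,p in(("hole",[.162,0,.024]),("pin",[.03,0,.031])): print(n,(o+R@p).round(4))
    print("holeS pred",proj(o+R@[.162,0,.024],cs))
    for nm,I,w,roi in(("top",im,W,(195,275,370,425)),("side",ims,Ws,(235,290,320,400))):
        r0,r1,c0,c1=roi; h=cv2.cvtColor(I,cv2.COLOR_BGR2HSV)[r0:r1,c0:c1]; w=w[r0:r1,c0:c1]
        H,S,V=[h[...,i].astype(int) for i in range(3)]
        for n,m in(("red",((H<4)|(H>174))&(S>120)),("yel",(H>=17)&(H<32)&(S>110))):
            m&=(w[...,2]>.058)&(w[...,2]<.068)&(w[...,0]>.45); p=w[m]; print(nm,n,len(p),p.mean(0).round(4),((p.min(0)+p.max(0))/2).round(4))
        m=(w[...,2]>.036)&(w[...,2]<.054)&(w[...,0]>.42)&(w[...,0]<.468)&(w[...,1]>-.13); p=w[m]; print(nm,"ring",len(p),p.mean(0).round(4) if len(p) else "")
E
python3 fit.py
```

```text
pinT [293.42 252.01] [0.4525 0.1416 0.0766] 6
pinS [267.71 200.43] [0.4515 0.1392 0.0759] 6
barT [288.39 221.36] [0.5251 0.1522 0.1017] 58
barS [290.34 181.93] [0.5213 0.1461 0.1012] 63
holeT [283.79 199.56] [0.5756 0.1611 0.1101] 14
holeS [304.62 160.18] [0.578  0.1726 0.1363] 5
[0.4454 0.1402 0.0304 0.1402] [ 0.21 -0.32  0.02 -0.94  0.2   1.39 -0.64 -0.68  0.34 -0.4   0.42  0.48
  0.15]
[[ 0.8575 -0.1397 -0.4951]
 [ 0.121   0.9902 -0.0699]
 [ 0.5     0.      0.866 ]]
hole [0.5725 0.1581 0.1322]
pin [0.4558 0.1416 0.0723]
holeS pred [[304.37470674 163.07354125]]
top red 41 [ 0.5505 -0.1422  0.0616] [ 0.5498 -0.1419  0.0622]
top yel 44 [ 0.48   -0.114   0.0615] [ 0.4793 -0.1143  0.0619]
top ring 38 [ 0.4585 -0.1061  0.0472]
side red 58 [ 0.5497 -0.147   0.062 ] [ 0.5496 -0.1463  0.0617]
side yel 55 [ 0.4788 -0.1165  0.0619] [ 0.4791 -0.1163  0.0615]
side ring 60 [ 0.4578 -0.108   0.0476]
```

Call:
{"method": "step_arm", "body": {"motion": [0, 0, -0.037, 0.0197, -0.0486, 0, 0.085, 0, 0, 0, 0.0197, -0.0486, 0, 0.085, 0, 0, 0, 0.0197, -0.0486, 0, 0.085, 0, 0, 0, 0.0197, -0.0486, 0, 0.085, 0, 0, 0, 0.0197, -0.0486, 0, 0.085, 0, 0, 0, 0.0197, -0.0486, 0, 0.085, 0, 0, 0, 0.0197, -0.0486, 0, 0.085, 0, 0, 0, 0.0197, -0.0486, 0, 0.085]}}

```text
clock: 1.1
tcp_pos: [0.3909, 0.243, 0.248]
tool_rot: [[-0.925, 0.38, -0.0], [0.38, 0.925, -0.0], [0.0, -0.0, -1.0]]
wrist_force: [1.0, 0.7, 0.2]
gripper_width: 0.0853
gripper_force: 0.0
```

Call:
{"method": "step_arm", "body": {"motion": [0, 0, 0, 0.0197, -0.0486, 0, 0.085, 0, 0, 0, 0.0197, -0.0486, 0, 0.085, 0, 0, 0, 0.0197, -0.0486, 0, 0.085, 0, 0, 0, 0.0197, -0.0486, -0.02, 0.085, 0, 0, 0, 0.0197, -0.0486, -0.02, 0.085, 0, 0, 0, 0.0197, -0.0486, -0.02, 0.085, 0, 0, 0, 0.0197, -0.0486, -0.02, 0.07, 0, 0, 0, 0.0197, -0.0486, -0.02, 0.06]}}

```text
clock: 2.1
tcp_pos: [0.5486, -0.1458, 0.1473]
tool_rot: [[-0.925, 0.38, -0.0], [0.38, 0.925, 0.0], [0.001, 0.0, -1.0]]
wrist_force: [0.1, 0.5, 1.1]
gripper_width: 0.0601
gripper_force: 0.0
```

Call:
{"method": "step_arm", "body": {"motion": [0, 0, 0, 0, 0.001, -0.02, 0.06, 0, 0, 0, 0, 0, -0.02, 0.06, 0, 0, 0, 0, 0, -0.02, 0.05, 0, 0, 0, 0, 0, -0.02, 0.05, 0, 0, 0, 0, 0, -0.0113, 0.05, 0, 0, 0, 0, 0, 0, 0.03, 0, 0, 0, 0, 0, 0, 0.01, 0, 0, 0, 0, 0, 0, 0]}}

```text
clock: 3.1
tcp_pos: [0.5491, -0.1435, 0.058]
tool_rot: [[-0.925, 0.38, 0.002], [0.38, 0.925, -0.001], [-0.002, -0.0, -1.0]]
wrist_force: [0.2, 0.5, -0.6]
gripper_width: 0.0127
gripper_force: 61.6
```

Call:
{"method": "step_arm", "body": {"motion": [0, 0, 0, 0, 0, 0, 0, 0, 0, 0, 0, 0, 0, 0, 0, 0, 0, 0, 0, 0, 0, 0, 0, 0, 0, 0, 0.01, 0, 0, 0, 0, 0, 0, 0.02, 0, 0, 0, 0, 0, 0, 0.03, 0, 0, 0, 0, 0, 0, 0.03, 0, 0, 0, 0, 0, 0, 0.03, 0]}}

```text
clock: 4.1
tcp_pos: [0.5483, -0.1432, 0.1792]
tool_rot: [[-0.925, 0.38, 0.001], [0.38, 0.925, -0.0], [-0.001, -0.0, -1.0]]
wrist_force: [-0.5, 0.4, -0.7]
gripper_width: 0.0123
gripper_force: 61.7
```

Call:
{"method": "step_arm", "body": {"motion": [0, 0, 0.1325, -0.0012, 0.037, 0.005, 0, 0, 0, 0.1325, -0.0012, 0.037, 0.005, 0, 0, 0, 0.1325, -0.0012, 0.037, 0.005, 0, 0, 0, 0.1325, -0.0012, 0.037, 0.005, 0, 0.0183, -0.1296, 0, -0.0012, 0.037, 0, 0, 0.0183, -0.1296, 0, -0.0012, 0.037, 0, 0, 0.0183, -0.1296, 0, -0.0012, 0.037, -0.005, 0, 0.0183, -0.1296, 0, -0.0013, 0.0376, -0.01, 0]}}

```text
clock: 5.1
tcp_pos: [0.5391, 0.1546, 0.1844]
tool_rot: [[-0.854, -0.14, 0.502], [-0.12, 0.99, 0.071], [-0.507, 0.0, -0.862]]
wrist_force: [0.9, -0.5, -1.2]
gripper_width: 0.0125
gripper_force: 61.6
```

```bash
python3 - <<'E'
from h import *
from fit import frame
o,R=frame(np.load("deck.npy"))
for n in("top","side"):
    im,d,c=grab(n); np.savez(n+"1.npz",im=im,d=d,W=world(d,c))
    h=cv2.cvtColor(im,cv2.COLOR_BGR2HSV); H,S,V=[h[...,i].astype(int) for i in range(3)]; W=world(d,c)
    D=(W-o)@R
    box=(abs(D[...,0]-.1)<.12)&(abs(D[...,1])<.05)&(D[...,2]>.05)&(D[...,2]<.14)
    for nm,m in(("red",((H<4)|(H>174))&(S>120)),("yel",(H>=17)&(H<32)&(S>110))):
        p=D[m&box]; print(n,nm,len(p),p.mean(0).round(4) if len(p) else "",p.min(0).round(3) if len(p) else "",p.max(0).round(3) if len(p) else "")
    x0,y0=(235,160) if n=="top" else (240,90)
    cv2.imwrite(f"pics/{n}1.png",cv2.convertScaleAbs(cv2.resize(im[y0:y0+120,x0:x0+110],None,fx=5,fy=5,interpolation=cv2.INTER_CUBIC),alpha=1.4))
s=bot.observe(); print(s["tcp_pos"],s["tool_rot"].round(3),((s["tcp_pos"]-o)@R).round(4), (R.T@s["tool_rot"]).round(3))
E
python3 -c "
import cv2,numpy as np
cv2.imwrite('pics/c1.png',cv2.resize(np.hstack([cv2.imread('pics/top1.png'),cv2.imread('pics/side1.png')]),(800,436)))"
```

```text
pinT [293.42 252.01] [0.4525 0.1416 0.0766] 6
pinS [267.71 200.43] [0.4515 0.1392 0.0759] 6
barT [288.39 221.36] [0.5251 0.1522 0.1017] 58
barS [290.34 181.93] [0.5213 0.1461 0.1012] 63
holeT [283.79 199.56] [0.5756 0.1611 0.1101] 14
holeS [304.62 160.18] [0.578  0.1726 0.1363] 5
top red 53 [0.1642 0.0014 0.0899] [ 0.151 -0.006  0.085] [0.175 0.006 0.105]
top yel 0   
side red 1 [0.1451 0.0075 0.0867] [0.145 0.008 0.087] [0.145 0.008 0.087]
side yel 55 [0.077  0.0006 0.0858] [ 0.068 -0.006  0.078] [0.087 0.011 0.09 ]
[0.53474248 0.1558693  0.17959377] [[-0.859 -0.144  0.491]
 [-0.125  0.99   0.072]
 [-0.496  0.001 -0.868]] [0.1531 0.0031 0.0839] [[-1.    -0.003 -0.005]
 [-0.003  1.     0.003]
 [ 0.005  0.003 -1.   ]]
```

View pics/c1.png

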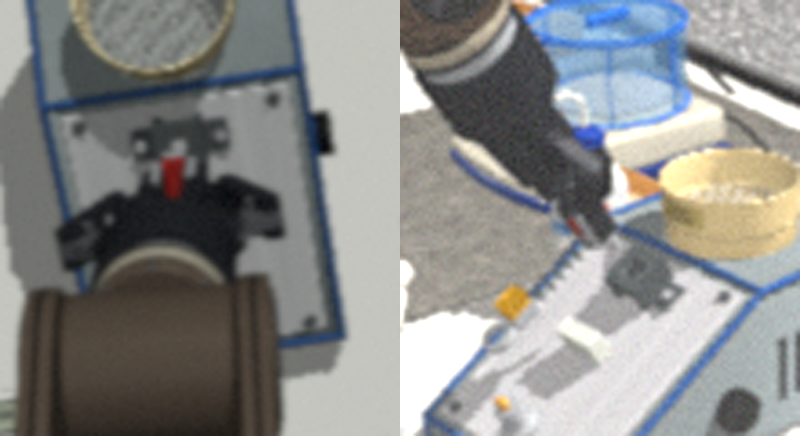

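The left half (top view) shows the red plug in the jaws just downhill of the lug hole, with its top end near px (270,191). The right half (side view) shows the spring parallel to the deck, with yellow at about px (271,158). I'll check the red edge position once more against the model.

```bash
python3 - <<'E' | tail -n +7
from h import *
from fit import frame
o,R=frame(np.load("deck.npy")); s=bot.observe(); t=(s["tcp_pos"]-o)@R; print("tcp deck",t.round(4))
for n,box,mk in(("top",(275,185,295,210),"r"),("side",(260,145,285,170),"y")):
    im=np.load(n+"1.npz")["im"]; c=bot.get_calibration(n); u0,v0,u1,v1=box
    b,g,r=[im[v0:v1,u0:u1,i].astype(float) for i in range(3)]
    w=np.clip((r-np.maximum(g,b)) if mk=="r" else (np.minimum(r,g)-b),0,None); m=w>.45*w.max()
    v,u=np.nonzero(m); print(n,"mask u",u.min()+u0,u.max()+u0,"v",v.min()+v0,v.max()+v0,"cen",(u.mean()+u0).round(2),(v.mean()+v0).round(2), "n",m.sum())
    for ox in(.157,.160,.163,.166):
        zz=t[2]-.018
        xs=(-.009,.017) if mk=="r" else (.073,.093)
        P=[o+R@[ox-x,.0015+y,zz+z] for x in xs for y in(-.007,.007) for z in((.024,) if mk=="r" else (.024,.014))]
        print(ox,proj(np.array(P),c).round(1).tolist())
E
```

```text
tcp deck [0.1531 0.0031 0.0839]
top mask u 280 285 v 203 209 cen 282.18 206.21 n 33
0.157 [[285.0, 207.5], [278.7, 208.5], [287.1, 218.3], [280.8, 219.3]]
0.16 [[284.7, 206.2], [278.4, 207.2], [286.8, 217.1], [280.6, 218.1]]
0.163 [[284.5, 205.0], [278.1, 206.0], [286.6, 215.9], [280.3, 216.8]]
0.166 [[284.2, 203.7], [277.9, 204.7], [286.3, 214.6], [280.1, 215.6]]
side mask u 269 273 v 168 169 cen 271.0 168.83 n 6
0.157 [[273.1, 170.4], [275.1, 173.0], [269.5, 168.5], [271.5, 171.1], [267.5, 176.7], [269.6, 179.2], [264.0, 174.7], [266.0, 177.2]]
0.16 [[273.9, 169.5], [275.9, 172.1], [270.4, 167.6], [272.4, 170.2], [268.3, 175.7], [270.4, 178.3], [264.8, 173.8], [266.9, 176.3]]
0.163 [[274.8, 168.6], [276.8, 171.2], [271.2, 166.7], [273.2, 169.3], [269.2, 174.8], [271.2, 177.4], [265.6, 172.8], [267.7, 175.4]]
0.166 [[275.6, 167.7], [277.6, 170.2], [272.0, 165.8], [274.0, 168.3], [270.0, 173.9], [272.1, 176.4], [266.5, 171.9], [268.5, 174.5]]
```

```bash
python3 - <<'E' | tail -n +7
from h import *
from fit import frame
o,R=frame(np.load("deck.npy")); t=np.array([.1531,.0031,.0839])
for n,box,mk in(("top",(272,190,298,222),"r"),("side",(255,160,282,186),"y")):
    im=np.load(n+"1.npz")["im"]; c=bot.get_calibration(n); u0,v0,u1,v1=box
    b,g,r=[im[v0:v1,u0:u1,i].astype(float) for i in range(3)]
    w=np.clip((r-np.maximum(g,b)) if mk=="r" else (np.minimum(r,g)-b),0,None); m=w>.45*w.max()
    v,u=np.nonzero(m); print(n,"cen",(u.mean()+u0).round(2),(v.mean()+v0).round(2),"n",m.sum()); print("rows v:u0-u1",[(k+v0,u[v==k].min()+u0,u[v==k].max()+u0) for k in np.unique(v)])
    for ox in(.157,.160,.163,.166):
      for zl in (.015,.018):
        zz=t[2]-.018
        xs=(-.009,.017) if mk=="r" else (.073,.093)
        P=[o+R@[ox-x,.0015+y,zz+z] for x in xs for y in(-.007,.007) for z in(.024,zl)]
        q=cv2.convexHull(proj(np.array(P),c).astype(np.float32)); M=cv2.moments(q); print(ox,zl,"cen",round(M["m10"]/M["m00"],2),round(M["m01"]/M["m00"],2),"area",round(M["m00"]),"v",q[...,1].min().round(1),q[...,1].max().round(1),"u",q[...,0].min().round(1),q[...,0].max().round(1))
E
```

```text
top cen 282.12 208.02 n 51
rows v:u0-u1 [(np.int64(203), np.int64(283), np.int64(284)), (np.int64(204), np.int64(280), np.int64(285)), (np.int64(205), np.int64(280), np.int64(284)), (np.int64(206), np.int64(280), np.int64(284)), (np.int64(207), np.int64(280), np.int64(284)), (np.int64(208), np.int64(280), np.int64(284)), (np.int64(209), np.int64(280), np.int64(284)), (np.int64(210), np.int64(280), np.int64(284)), (np.int64(211), np.int64(280), np.int64(284)), (np.int64(212), np.int64(280), np.int64(284)), (np.int64(213), np.int64(281), np.int64(283))]
0.157 0.015 cen 282.95 212.69 area 84 v 206.1 219.3 u 278.7 287.2
0.157 0.018 cen 282.93 212.93 area 79 v 206.5 219.3 u 278.7 287.2
0.16 0.015 cen 282.71 211.44 area 84 v 204.8 218.1 u 278.4 287.0
0.16 0.018 cen 282.68 211.68 area 80 v 205.3 218.1 u 278.4 286.9
0.163 0.015 cen 282.46 210.19 area 84 v 203.6 216.8 u 278.1 286.7
0.163 0.018 cen 282.44 210.43 area 80 v 204.0 216.8 u 278.1 286.7
0.166 0.015 cen 282.22 208.94 area 85 v 202.3 215.6 u 277.9 286.5
0.166 0.018 cen 282.19 209.17 area 80 v 202.8 215.6 u 277.9 286.4
side cen 270.55 
[... 272 characters left out ...]
74), np.int64(267), np.int64(273)), (np.int64(175), np.int64(268), np.int64(272)), (np.int64(176), np.int64(269), np.int64(272)), (np.int64(177), np.int64(270), np.int64(271))]
0.157 0.015 cen 269.44 173.72 area 61 v 168.5 179.0 u 264.0 274.9
0.157 0.018 cen 269.14 173.34 area 52 v 168.5 178.2 u 264.0 274.3
0.16 0.015 cen 270.27 172.79 area 61 v 167.6 178.0 u 264.8 275.7
0.16 0.018 cen 269.97 172.41 area 52 v 167.6 177.3 u 264.8 275.1
0.163 0.015 cen 271.1 171.86 area 61 v 166.7 177.1 u 265.6 276.5
0.163 0.018 cen 270.8 171.48 area 52 v 166.7 176.3 u 265.6 275.9
0.166 0.015 cen 271.93 170.94 area 61 v 165.8 176.2 u 266.5 277.4
0.166 0.018 cen 271.63 170.56 area 52 v 165.8 175.4 u 266.5 276.8
```

Call:
{"method": "step_arm", "body": {"motion": [0, 0, 0, 0, -0.0015, 0, 0, 0, 0, 0, 0, 0, 0, 0, 0, 0, 0, 0.0025, 0.0004, -0.0043, 0, 0, 0, 0, 0.0025, 0.0003, -0.0043, 0, 0, 0, 0, 0.0025, 0.0004, -0.0043, 0, 0, 0, 0, 0.0025, 0.0003, -0.0043, 0, 0, 0, 0, 0, 0, 0, 0, 0, 0, 0, 0, 0, 0, 0]}}

```text
clock: 6.2
tcp_pos: [0.5487, 0.1534, 0.1647]
tool_rot: [[-0.858, -0.14, 0.495], [-0.121, 0.99, 0.07], [-0.5, 0.0, -0.866]]
wrist_force: [0.7, 0.0, -0.2]
gripper_width: 0.013
gripper_force: 61.6
```

```bash
cat > st.py <<'E'
from h import *
import io,contextlib
with contextlib.redirect_stdout(io.StringIO()):
    from fit import frame
o,R=frame(np.load("deck.npy"))
def st():
    s=bot.observe(); print(round(s["clock"],2),"world",s["tcp_pos"].round(4),"deck",((s["tcp_pos"]-o)@R).round(4),"F deck",(s["wrist_force"]@R).round(1),"M deck",(s["moment"]@R).round(2),"w",round(s["gripper_width"],4),round(s["gripper_force"],1),"\n",(R.T@s["tool_rot"]).round(3))
if __name__=="__main__": st()
E
python3 st.py
```

```text
6.2 world [0.5487 0.1534 0.1647] deck [ 0.1573 -0.0013  0.0643] F deck [ 0.5 -0.  -0.5] M deck [ 0.    0.28 -0.02] w 0.013 61.6 
 [[-1. -0. -0.]
 [-0.  1.  0.]
 [ 0.  0. -1.]]
```

The arm was still settling during the last picture, so I'll measure again now that it is at rest.

```bash
cat > chk.py <<'E'
from st import *
from scipy.optimize import least_squares
def hull(c,ox,oy,oz,xs,zl):
    P=[o+R@[ox-x,oy+y,oz+z] for x in xs for y in(-.007,.007) for z in(.024,zl)]
    return cv2.convexHull(proj(np.array(P),c).astype(np.float32))[:,0]
def mask(im,box,mk):
    u0,v0,u1,v1=[int(k) for k in box]; b,g,r=[im[v0:v1,u0:u1,i].astype(float) for i in range(3)]
    w=np.clip((r-np.maximum(g,b)) if mk=="r" else (np.minimum(r,g)-b),0,None); m=w>.45*w.max()
    v,u=np.nonzero(m); return u+u0,v+v0
def chk():
    s=bot.observe(); t=(s["tcp_pos"]-o)@R; oz=t[2]-.018
    for n,mk,xs in(("top","r",(-.009,.017)),("side","y",(.073,.093))):
        im,d,c=grab(n); q0=hull(c,t[0]+.006,t[1],oz,xs,.016); b=np.r_[q0.min(0)-6,q0.max(0)+7]; u,v=mask(im,b,mk)
        print(n,"obs u %d-%d v %d-%d"%(u.min(),u.max(),v.min(),v.max()),"cen",u.mean().round(2),v.mean().round(2),len(u))
        for dx in(-.003,0,.003):
            q=hull(c,t[0]+.006+dx,t[1],oz,xs,.016); M=cv2.moments(q); print("  dx",dx,"u",q[:,0].min().round(1),q[:,0].max().round(1),"v",q[:,1].min().round(1),q[:,1].max().round(1),"cen",round(M["m10"]/M["m00"],2),round(M["m01"]/M["m00"],2))
    return t
if __name__=="__main__": chk(); st()
E
python3 chk.py
```

```text
top obs u 281-286 v 201-210 cen 283.45 204.82 49
  dx -0.003 u 280.1 288.5 v 201.6 214.5 cen 284.32 208.04
  dx 0 u 279.9 288.3 v 200.4 213.3 cen 284.08 206.81
  dx 0.003 u 279.6 288.0 v 199.1 212.0 cen 283.84 205.57
side obs u 273-281 v 173-181 cen 276.9 176.94 49
  dx -0.003 u 269.6 280.2 v 172.9 183.0 cen 274.9 177.93
  dx 0 u 270.4 281.0 v 172.0 182.1 cen 275.71 177.01
  dx 0.003 u 271.2 281.8 v 171.1 181.1 cen 276.53 176.09
6.3 world [0.5487 0.1534 0.165 ] deck [ 0.1574 -0.0013  0.0644] F deck [-0.3  0.4 -0.3] M deck [0.03 0.28 0.04] w 0.0124 61.6 
 [[-1. -0.  0.]
 [-0.  1.  0.]
 [-0.  0. -1.]]
```

Call:
{"method": "step_arm", "body": {"motion": [0, 0, 0, -0.0024, 0.0015, -0.0013, 0, 0, 0, 0, 0, 0, 0, 0, 0, 0, 0, 0.0015, 0.0002, -0.0026, 0, 0, 0, 0, 0.0015, 0.0002, -0.0026, 0, 0, 0, 0, 0.0015, 0.0002, -0.0026, 0, 0, 0, 0, 0.0015, 0.0002, -0.0026, 0, 0, 0, 0, 0, 0, 0, 0, 0, 0, 0, 0, 0, 0, 0]}}

```text
clock: 7.3
tcp_pos: [0.5523, 0.1556, 0.1531]
tool_rot: [[-0.858, -0.14, 0.495], [-0.121, 0.99, 0.07], [-0.5, 0.0, -0.866]]
wrist_force: [0.5, -1.1, -0.5]
gripper_width: 0.0125
gripper_force: 61.6
```

```bash
python3 chk.py
```

```text
top obs u 281-286 v 200-209 cen 283.13 204.07 45
  dx -0.003 u 279.8 288.1 v 200.9 213.6 cen 283.98 207.24
  dx 0 u 279.6 287.9 v 199.7 212.4 cen 283.75 206.02
  dx 0.003 u 279.3 287.6 v 198.4 211.2 cen 283.51 204.81
side obs u 274-282 v 177-185 cen 278.17 180.44 52
  dx -0.003 u 270.9 281.4 v 176.4 186.4 cen 276.17 181.37
  dx 0 u 271.7 282.2 v 175.5 185.5 cen 276.98 180.46
  dx 0.003 u 272.5 283.0 v 174.6 184.6 cen 277.78 179.55
7.4 world [0.5523 0.1556 0.1533] deck [0.155  0.0004 0.0523] F deck [-0.7  0.2 -0.2] M deck [-0.03  0.32  0.02] w 0.0126 61.6 
 [[-1. -0.  0.]
 [-0.  1.  0.]
 [-0.  0. -1.]]
```

The leg tip is about 10 mm into the lug with no contact force, so I'll continue.

Call:
{"method": "step_arm", "body": {"motion": [0, 0, 0, 0.001, 0.0001, -0.0017, 0, 0, 0, 0, 0.001, 0.0002, -0.0017, 0, 0, 0, 0, 0.001, 0.0001, -0.0017, 0, 0, 0, 0, 0.001, 0.0002, -0.0017, 0, 0, 0, 0, 0.0008, 0.0001, -0.0013, 0, 0, 0, 0, 0.0005, 0, -0.0009, 0, 0, 0, 0, 0, 0, 0, 0, 0, 0, 0, 0, 0, 0, 0]}}

```text
clock: 8.4
tcp_pos: [0.5561, 0.1562, 0.1468]
tool_rot: [[-0.859, -0.141, 0.491], [-0.123, 0.99, 0.069], [-0.496, -0.001, -0.868]]
wrist_force: [-28.4, -7.3, 27.6]
gripper_width: 0.0124
gripper_force: 67.2
```

```bash
python3 st.py
```

```text
8.4 world [0.5561 0.1562 0.1468] deck [0.1551 0.0004 0.0448] F deck [-11.4  -3.3  38.5] M deck [-0.6   2.21 -0.06] w 0.0124 67.2 
 [[-1.    -0.002 -0.004]
 [-0.002  1.     0.   ]
 [ 0.004  0.    -1.   ]]
```

Call:
{"method": "step_arm", "body": {"motion": [0, 0, 0, -0.0005, 0, 0.0009, 0, 0, 0, 0, -0.0005, -0.0001, 0.0009, 0, 0, 0, 0, 0, 0, 0, 0, 0, 0, 0, 0, 0, 0, 0, 0, 0, 0, 0, 0, 0, 0, 0, 0, 0, 0, 0, 0, 0, 0, 0, 0, 0, 0, 0, 0, 0, 0, 0, 0, 0, 0, 0]}}

```text
clock: 9.4
tcp_pos: [0.556, 0.1562, 0.1468]
tool_rot: [[-0.858, -0.14, 0.493], [-0.122, 0.99, 0.07], [-0.498, -0.0, -0.867]]
wrist_force: [-11.6, -2.8, 10.8]
gripper_width: 0.0128
gripper_force: 63.6
```

```bash
python3 chk.py
python3 - <<'E'
from h import *
im,d,c=grab("side"); cv2.imwrite("pics/s2.png",cv2.convertScaleAbs(cv2.resize(im[120:230,240:350],None,fx=5.4,fy=5.4,interpolation=cv2.INTER_CUBIC),alpha=1.4))
E
```

```text
top obs u 281-286 v 199-207 cen 283.27 202.77 44
  dx -0.003 u 280.0 288.2 v 199.8 212.4 cen 284.11 206.09
  dx 0 u 279.7 288.0 v 198.6 211.2 cen 283.87 204.88
  dx 0.003 u 279.5 287.7 v 197.4 210.0 cen 283.64 203.67
side obs u 276-283 v 179-187 cen 279.49 182.51 51
  dx -0.003 u 272.4 282.8 v 178.1 188.1 cen 277.59 183.12
  dx 0 u 273.2 283.6 v 177.2 187.2 cen 278.39 182.21
  dx 0.003 u 274.0 284.4 v 176.3 186.3 cen 279.2 181.3
9.5 world [0.556  0.1562 0.1468] deck [0.1549 0.0004 0.0449] F deck [-5.2 -1.7 16.1] M deck [-0.28  1.02 -0.05] w 0.0128 63.6 
 [[-1.    -0.001 -0.002]
 [-0.001  1.     0.   ]
 [ 0.002  0.    -1.   ]]
```

View pics/s2.png

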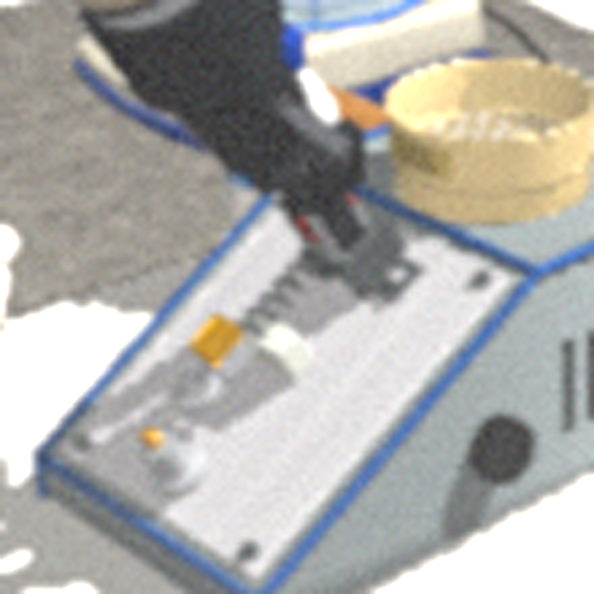

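The spring lies along the deck with its coils on the bar, and the red plug is down on the lug. Yellow is at crop (215,340). I'll release and back off.

Call:
{"method": "step_arm", "body": {"motion": [0, 0, 0, -0.0005, 0, 0.0009, 0, 0, 0, 0, 0, 0, 0, 0.03, 0, 0, 0, 0, 0, 0, 0.03, 0, 0, 0, 0, 0, 0, 0.04, 0, 0, 0, -0.005, -0.0007, 0.0087, 0.04, 0, 0, 0, -0.01, -0.0014, 0.0173, 0.04, 0, 0, 0, -0.01, -0.0014, 0.0173, 0.04, 0, 0, 0, -0.01, -0.0014, 0.0173, 0.04]}}

```text
clock: 10.55
tcp_pos: [0.5206, 0.1513, 0.2086]
tool_rot: [[-0.857, -0.14, 0.496], [-0.121, 0.99, 0.07], [-0.501, -0.0, -0.866]]
wrist_force: [-0.3, 0.1, 0.6]
gripper_width: 0.0398
gripper_force: 0.0
```

Run:
```python
from st import *
st()
for n in("top","side"):
    im,d,c=grab(n); D=(world(d,c)-o)@R; h=cv2.cvtColor(im,cv2.COLOR_BGR2HSV); H,S,V=[h[...,i].astype(int) for i in range(3)]
    box=(D[...,0]>.01)&(D[...,0]<.19)&(abs(D[...,1])<.03)&(D[...,2]>.02)&(D[...,2]<.07)
    for nm,m in(("red",((H<4)|(H>174))&(S>120)),("yel",(H>=15)&(H<32)&(S>110)&(D[...,0]>.05))):
        p=D[m&box]; 
        if len(p): print(n,nm,len(p),p.mean(0).round(4),p.min(0).round(3),p.max(0).round(3))
```

```text
10.55 world [0.5206 0.1513 0.2086] deck [0.1549 0.0005 0.1162] F deck [0.  0.2 0.6] M deck [-0.02  0.21  0.  ] w 0.0398 0.0 
 [[-1.    -0.     0.001]
 [-0.     1.     0.   ]
 [-0.001  0.    -1.   ]]
top red 67 [0.153  0.0005 0.0472] [ 0.139 -0.007  0.023] [0.165 0.011 0.053]
side red 54 [ 0.152  -0.0038  0.0475] [ 0.14  -0.009  0.041] [0.164 0.007 0.052]
side yel 54 [ 0.0741 -0.0035  0.0467] [ 0.066 -0.01   0.038] [0.085 0.007 0.051]
```

Call:
{"method": "step_arm", "body": {"motion": [0, 0, 0, -0.0137, -0.0023, -0.0155, 0.05, 0, 0, 0, -0.0137, -0.0023, -0.0155, 0.05, 0, 0, 0, -0.0137, -0.0023, -0.0155, 0.05, 0, 0, 0, -0.0137, -0.0023, -0.0155, 0.05, 0, 0, 0, 0, 0, 0, 0.05, 0, 0, 0, 0, 0, 0, 0.05, 0, 0, 0, 0, 0, 0, 0.05, 0, 0, 0, 0, 0, 0, 0.05]}}

```text
clock: 11.65
tcp_pos: [0.467, 0.1422, 0.1462]
tool_rot: [[-0.857, -0.14, 0.496], [-0.121, 0.99, 0.07], [-0.501, -0.0, -0.865]]
wrist_force: [-0.5, 0.1, 0.4]
gripper_width: 0.0501
gripper_force: 0.0
```

Run:
```python
from st import *
st(); print(bot.observe()["joints"].round(3))
```

```text
11.65 world [0.467  0.1422 0.1462] deck [ 0.0766 -0.001   0.0894] F deck [-0.2  0.1  0.6] M deck [0.01 0.32 0.02] w 0.0501 0.0 
 [[-1.    -0.     0.001]
 [-0.     1.    -0.   ]
 [-0.001 -0.    -1.   ]]
[ 0.07  -0.262  2.392  0.074  0.49  -1.697]
```

Call:
{"method": "step_arm", "body": {"motion": [0, 0, 0, -0.0045, -0.0006, -0.0054, 0.05, 0, 0, 0, -0.0045, -0.0006, -0.0054, 0.05, 0, 0, 0, -0.0045, -0.0006, -0.0053, 0.05, 0, 0, 0, -0.0046, -0.0007, -0.0053, 0.05, 0, 0, 0, 0, 0, 0, 0.05, 0, 0, 0, 0, 0, 0, 0.05, 0, 0, 0, 0, 0, 0, 0.05, 0, 0, 0, 0, 0, 0, 0.05]}}

```text
clock: 12.65
tcp_pos: [0.4485, 0.1396, 0.1243]
tool_rot: [[-0.857, -0.14, 0.495], [-0.121, 0.99, 0.07], [-0.5, 0.0, -0.866]]
wrist_force: [-0.6, -0.1, -1.1]
gripper_width: 0.0499
gripper_force: 0.0
```

Run:
```python
from st import *
st(); s=bot.observe(); print(s["joints"].round(4))
# fit planar kinematics from 3 poses
from scipy.optimize import least_squares
J=np.array([[.286,1.577,1.279],[-.262,2.392,.49],s["joints"][[1,2,4]]])
P=np.array([[.6744,.2478],[np.hypot(.467,.1422),.1462],[np.hypot(*s["tcp_pos"][:2]),s["tcp_pos"][2]]])
def fk(x,j):
    a,h,L1,L2,L3,e=x; A=j[0];B=j[0]+j[1];C=B+j[2]
    return np.array([a+L1*np.sin(A)+L2*np.sin(B)+e*np.cos(B)+L3*np.sin(C),h+L1*np.cos(A)+L2*np.cos(B)-e*np.sin(B)+L3*np.cos(C)])
pri=np.array([0.,.35,.4,.4,.25,0.]);sg=np.array([.05,.1,.1,.1,.1,.05])
f=least_squares(lambda x:np.r_[np.concatenate([(fk(x,j)-p)/.0005 for j,p in zip(J,P)]),(x-pri)/sg],pri); print(f.x.round(3),f.fun[:6].round(2))
def ik(r,z,tilt): return least_squares(lambda j:np.r_[fk(f.x,j)-[r,z],(j.sum()-np.pi+tilt)],J[1]).x
for X,Z in((.076,.042),(.055,.060),(.045,.058),(.045,.045)):
    p=o+R@[X,0,Z]
    for t in(30,20): print(X,Z,t,ik(np.hypot(*p[:2]),p[2],np.radians(t)).round(3))
```

```text
12.65 world [0.4485 0.1396 0.1243] deck [ 0.0495 -0.001   0.0798] F deck [-1.1 -0.  -0.6] M deck [-0.03  0.19  0.01] w 0.0499 0.0 
 [[-1.  0.  0.]
 [ 0.  1.  0.]
 [-0.  0. -1.]]
[ 0.0667 -0.2721  2.4458  0.0852  0.4465 -1.7113]
[0.006 0.24  0.446 0.571 0.243 0.013] [-0.01  0.01  0.06 -0.19 -0.05  0.19]
0.076 0.042 30 [-0.119  2.366  0.371]
0.076 0.042 20 [-0.061  2.273  0.58 ]
0.055 0.06 30 [-0.2    2.423  0.395]
0.055 0.06 20 [-0.136  2.33   0.599]
0.045 0.058 30 [-0.206  2.443  0.381]
0.045 0.058 20 [-0.142  2.35   0.585]
0.045 0.045 30 [-0.163  2.433  0.347]
0.045 0.045 20 [-0.104  2.341  0.555]
```

Call:
{"method": "step_arm", "body": {"motion": [0, 0, 0, 0.0118, 0.0017, 0.0069, 0.05, 0, 0, 0, 0.0118, 0.0016, 0.0069, 0.05, 0, 0, 0, 0.0059, 0.0008, -0.0103, 0.05, 0, 0, 0, 0.0059, 0.0008, -0.0103, 0.05, 0, 0, 0, 0.0059, 0.0009, -0.0104, 0.05, 0, 0, 0, 0, 0, 0, 0.05, 0, 0, 0, 0, 0, 0, 0.05, 0, 0, 0, 0, 0, 0, 0.05]}}

```text
clock: 13.65
tcp_pos: [0.4896, 0.1454, 0.1072]
tool_rot: [[-0.857, -0.14, 0.496], [-0.121, 0.99, 0.07], [-0.5, -0.0, -0.866]]
wrist_force: [0.1, 0.4, 0.3]
gripper_width: 0.0498
gripper_force: 0.0
```

Call:
{"method": "step_arm", "body": {"motion": [0, 0, 0, 0, 0, 0, 0.03, 0, 0, 0, 0, 0, 0, 0.01, 0, 0, 0, 0, 0, 0, 0, 0, 0, 0, 0, 0, 0, 0, 0, 0, 0, 0, 0, 0, 0, 0, 0, 0, 0, 0, 0, 0, 0, 0, 0, 0, 0, 0, 0, 0, 0, 0, 0, 0, 0, 0]}}

```text
clock: 14.65
tcp_pos: [0.4896, 0.1455, 0.1072]
tool_rot: [[-0.857, -0.14, 0.495], [-0.121, 0.99, 0.07], [-0.5, -0.0, -0.866]]
wrist_force: [-4.4, 0.5, 4.1]
gripper_width: 0.0128
gripper_force: 61.8
```

```bash
cat > see.py <<'E'
from st import *
def see():
    st()
    for n in("top","side"):
        im,d,c=grab(n); D=(world(d,c)-o)@R; h=cv2.cvtColor(im,cv2.COLOR_BGR2HSV); H,S,V=[h[...,i].astype(int) for i in range(3)]
        box=(D[...,0]>.01)&(D[...,0]<.19)&(abs(D[...,1])<.03)&(D[...,2]>.02)&(D[...,2]<.09)
        for nm,m in(("red",((H<4)|(H>174))&(S>120)),("yel",(H>=15)&(H<32)&(S>110)&(D[...,2]>.038))):
            p=D[m&box]
            if len(p)>3: print(n,nm,len(p),p.mean(0).round(4),p.min(0).round(3),p.max(0).round(3))
        cv2.imwrite(f"pics/now_{n}.png",im)
if __name__=="__main__": see()
E
python3 see.py
```

```text
14.65 world [0.4896 0.1455 0.1072] deck [ 0.0769 -0.0009  0.0442] F deck [-1.7  1.1  5.7] M deck [0.04 0.29 0.03] w 0.0128 61.8 
 [[-1. -0.  0.]
 [-0.  1.  0.]
 [-0.  0. -1.]]
top red 67 [ 0.1535 -0.0004  0.0471] [ 0.139 -0.007  0.025] [0.166 0.009 0.052]
top yel 49 [0.0771 0.0001 0.0503] [ 0.065 -0.009  0.039] [0.087 0.006 0.072]
side red 55 [ 0.1529 -0.0046  0.0476] [ 0.14  -0.01   0.041] [0.166 0.006 0.052]
side yel 7 [ 0.0666 -0.0021  0.0476] [ 0.065 -0.009  0.044] [0.07  0.005 0.051]
```

Call:
{"method": "step_arm", "body": {"motion": [-0.0056, 0.0396, 0, -0.0008, -0.0001, 0.0035, 0, -0.0056, 0.0396, 0, -0.0008, -0.0001, 0.0035, 0, -0.0056, 0.0396, 0, -0.0008, -0.0001, 0.0035, 0, 0, 0, 0, 0, 0, 0, 0, 0, 0, 0, -0.0046, -0.0006, -0.002, 0, 0, 0, 0, -0.0046, -0.0006, -0.002, 0, 0, 0, 0, 0, 0, 0, 0, 0, 0, 0, 0, 0, 0, 0]}}

```text
clock: 15.75
tcp_pos: [0.479, 0.1439, 0.1143]
tool_rot: [[-0.909, -0.139, 0.393], [-0.128, 0.99, 0.055], [-0.397, -0.0, -0.918]]
wrist_force: [6.6, 1.1, 0.2]
gripper_width: 0.0127
gripper_force: 60.7
```

```bash
python3 see.py
```

```text
15.75 world [0.479  0.1439 0.1143] deck [ 0.0712 -0.001   0.0557] F deck [ 5.9  0.2 -3.2] M deck [ 0.17 -0.74 -0.  ] w 0.0127 60.7 
 [[-0.993  0.    -0.115]
 [ 0.     1.    -0.   ]
 [ 0.115 -0.    -0.993]]
top red 66 [ 0.1568 -0.0005  0.0482] [ 0.143 -0.008  0.023] [0.168 0.01  0.055]
top yel 21 [ 0.0767 -0.0006  0.0595] [ 0.072 -0.009  0.052] [0.085 0.004 0.076]
side red 54 [ 0.1554 -0.0043  0.0495] [ 0.143 -0.012  0.043] [0.168 0.006 0.054]
side yel 12 [ 0.0587 -0.0013  0.0566] [ 0.027 -0.007  0.039] [0.065 0.006 0.062]
```

Call:
{"method": "step_arm", "body": {"motion": [0, 0, 0, -0.0046, -0.0006, -0.002, 0, 0, 0, 0, -0.0046, -0.0006, -0.002, 0, 0, 0, 0, -0.0046, -0.0006, -0.002, 0, 0, 0, 0, 0, 0, 0, 0, 0, 0, 0, 0, 0, 0, 0, 0, 0, 0, 0, 0, 0, 0, 0, 0, 0, 0, 0, 0, 0, 0, 0, 0, 0, 0, 0, 0]}}

```text
clock: 16.85
tcp_pos: [0.4666, 0.1422, 0.1093]
tool_rot: [[-0.907, -0.139, 0.397], [-0.128, 0.99, 0.055], [-0.4, -0.0, -0.916]]
wrist_force: [9.9, 2.4, -0.9]
gripper_width: 0.0123
gripper_force: 59.8
```

```bash
python3 see.py
python3 - <<'E'
import cv2,numpy as np
from st import *
s=bot.observe();T=s["tool_rot"]; rc=s["tcp_pos"]+T@np.array([.022,0,.011]); print("ring deck by tcp",((rc-o)@R).round(4))
cs=bot.get_calibration("side"); f=5.4
im=cv2.imread("pics/now_side.png")[120:230,240:350]; im=cv2.convertScaleAbs(cv2.resize(im,None,fx=f,fy=f,interpolation=cv2.INTER_CUBIC),alpha=1.4)
def mark(p,col):
    q=(proj(p,cs)[0]-[240,120]+.5)*f; cv2.circle(im,tuple(int(k) for k in q),3,col,1)
for a in np.linspace(0,2*np.pi,16,0): mark(rc+T@np.array([.012*np.cos(a),.012*np.sin(a),0]),(255,0,255))
mark(o+R@[.03,0,.037],(0,255,0)); mark(o+R@[.03,0,.0275],(0,255,0))
cv2.imwrite("pics/s3.png",im)
E
```

```text
16.85 world [0.4666 0.1422 0.1093] deck [ 0.0579 -0.0009  0.0577] F deck [ 8.3  1.  -5.9] M deck [ 0.14 -0.98  0.11] w 0.0123 59.8 
 [[-0.994  0.    -0.111]
 [ 0.     1.    -0.001]
 [ 0.111 -0.001 -0.994]]
top red 66 [ 1.564e-01 -1.000e-04  4.940e-02] [ 0.143 -0.008  0.025] [0.169 0.01  0.054]
top yel 27 [ 0.0623 -0.0006  0.0611] [ 0.055 -0.009  0.05 ] [0.07  0.005 0.078]
side red 53 [ 0.155  -0.0041  0.0495] [ 0.143 -0.01   0.043] [0.167 0.006 0.054]
side yel 10 [ 0.0479 -0.0028  0.0609] [ 0.046 -0.01   0.056] [0.052 0.008 0.064]
ring deck by tcp [ 0.0348 -0.0009  0.0492]
```

View pics/s3.png

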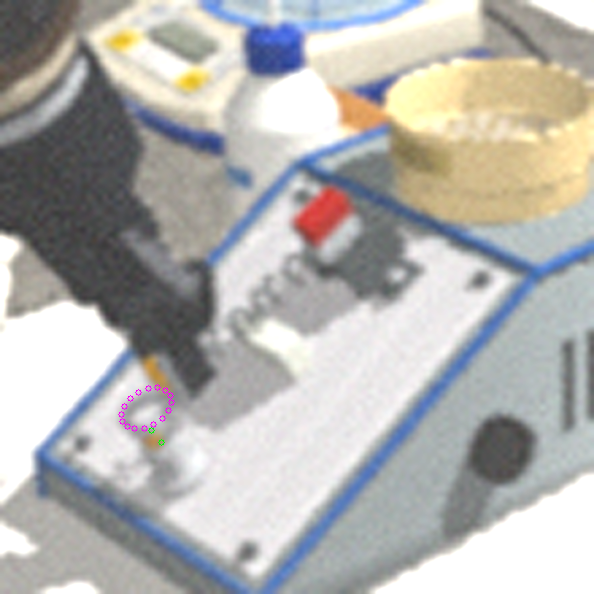

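The magenta predicted ring overlays the real ring at crop (147,408), just uphill of and above the pin tip at (154,440). The leg is still in its hole. I'll stretch a little more and then pivot down.

Call:
{"method": "step_arm", "body": {"motion": [0, 0, 0, -0.0023, -0.0003, -0.001, 0, 0, 0, 0, 0, 0, 0, 0, 0.0031, -0.022, 0, 0.0007, 0.0001, -0.0025, 0, 0.0031, -0.022, 0, 0.0007, 0.0001, -0.0025, 0, 0.0031, -0.022, 0, 0.0007, 0.0001, -0.0025, 0, 0.0031, -0.022, 0, 0.0007, 0.0001, -0.0025, 0, 0, 0, 0, 0, 0, 0, 0, 0, 0, 0, 0, 0, 0, 0]}}

```text
clock: 17.95
tcp_pos: [0.4679, 0.1423, 0.0994]
tool_rot: [[-0.867, -0.139, 0.478], [-0.122, 0.99, 0.066], [-0.482, -0.001, -0.876]]
wrist_force: [8.2, 1.2, 1.9]
gripper_width: 0.0129
gripper_force: 60.0
```

```bash
python3 see.py;python3 -c "
from st import *
s=bot.observe();T=s['tool_rot'];print('ring',((s['tcp_pos']+T@np.array([.022,0,.012])-o)@R).round(4))"
```

```text
17.95 world [0.4679 0.1423 0.0994] deck [ 0.054  -0.001   0.0484] F deck [ 8.1  0.  -2.4] M deck [ 0.16 -1.15  0.14] w 0.0129 60.0 
 [[-1.    -0.    -0.02 ]
 [-0.     1.    -0.001]
 [ 0.02  -0.001 -1.   ]]
top red 63 [ 1.541e-01 -1.000e-04  4.930e-02] [ 0.14  -0.007  0.021] [0.166 0.01  0.054]
top yel 51 [0.0546 0.0003 0.0537] [ 0.042 -0.006  0.043] [0.065 0.006 0.07 ]
side red 53 [ 0.1526 -0.0044  0.0494] [ 0.14  -0.01   0.044] [0.166 0.005 0.054]
side yel 7 [ 0.0414 -0.0028  0.0493] [ 0.027 -0.01   0.039] [0.046 0.002 0.054]
ring [ 0.0318 -0.001   0.0369]
```

Call:
{"method": "step_arm", "body": {"motion": [0.0031, -0.022, 0, -0.0002, 0, -0.003, 0, 0, 0, 0, 0.0007, 0.0001, -0.0013, 0, 0, 0, 0, 0.0007, 0.0001, -0.0013, 0, 0, 0, 0, 0, 0, 0, 0, 0, 0, 0, 0, 0, 0, 0, 0, 0, 0, 0, 0, 0, 0, 0, 0, 0, 0, 0, 0, 0, 0, 0, 0, 0, 0, 0, 0]}}

```text
clock: 19.05
tcp_pos: [0.4694, 0.1426, 0.0952]
tool_rot: [[-0.856, -0.14, 0.497], [-0.122, 0.99, 0.069], [-0.502, -0.002, -0.865]]
wrist_force: [-2.7, -1.3, 15.3]
gripper_width: 0.0129
gripper_force: 62.5
```

```bash
python3 see.py;python3 -c "
from st import *
s=bot.observe();T=s['tool_rot'];print('ring',((s['tcp_pos']+T@np.array([.022,0,.012])-o)@R).round(4))"
```

```text
19.05 world [0.4694 0.1426 0.0952] deck [ 0.0532 -0.001   0.044 ] F deck [ 5.2 -0.9 14.6] M deck [-0.05 -0.67  0.13] w 0.0129 62.5 
 [[-1.    -0.001  0.002]
 [-0.001  1.    -0.001]
 [-0.002 -0.001 -1.   ]]
top red 64 [0.153  0.0003 0.0479] [ 0.14  -0.007  0.024] [0.165 0.011 0.052]
top yel 49 [ 0.0538 -0.0002  0.0502] [ 0.041 -0.009  0.04 ] [0.065 0.006 0.067]
side red 53 [ 0.1517 -0.0042  0.0479] [ 0.14  -0.01   0.041] [0.163 0.006 0.052]
side yel 5 [ 0.0431 -0.0017  0.0485] [ 0.042 -0.004  0.046] [0.044 0.002 0.05 ]
ring [ 0.0313 -0.001   0.032 ]
```

Ring height, flatness and contact force all fit a ring seated on the shoulder with the leg home. I'll release and retreat.

Call:
{"method": "step_arm", "body": {"motion": [0, 0, 0, -0.0004, 0, 0.0006, 0, 0, 0, 0, 0, 0, 0, 0.02, 0, 0, 0, 0, 0, 0, 0.04, 0, 0, 0, 0, 0, 0, 0.04, 0, 0, 0, -0.002, -0.0003, 0.0035, 0.04, 0, 0, 0, -0.007, -0.001, 0.0121, 0.04, 0, 0, 0, -0.007, -0.001, 0.0121, 0.04, 0, 0, 0, -0.007, -0.001, 0.0121, 0.04]}}

```text
clock: 20.15
tcp_pos: [0.4416, 0.139, 0.131]
tool_rot: [[-0.863, -0.14, 0.486], [-0.122, 0.99, 0.069], [-0.491, 0.0, -0.871]]
wrist_force: [-0.2, -0.1, -0.4]
gripper_width: 0.0398
gripper_force: 0.0
```

Call:
{"method": "step_arm", "body": {"motion": [0, 0, 0, 0.002, 0, 0.03, 0.04, 0, 0, 0, 0, 0, 0.03, 0.04, 0, 0, 0, 0, 0, 0.03, 0.04, 0, 0, 0, 0, 0.03, 0, 0.04, 0, 0, 0, 0, 0.03, 0, 0.04, 0, 0, 0, 0, 0.03, 0, 0.04, 0, 0, 0, 0, 0.03, 0, 0.04, 0, 0, 0, 0, 0, 0, 0.04]}}

```text
clock: 21.15
tcp_pos: [0.4437, 0.2604, 0.2207]
tool_rot: [[-0.862, -0.143, 0.486], [-0.125, 0.99, 0.07], [-0.491, -0.001, -0.871]]
wrist_force: [-0.6, -0.4, 0.4]
gripper_width: 0.0401
gripper_force: 0.0
```

```bash
python3 see.py
python3 - <<'E'
import cv2,numpy as np
a=cv2.imread("pics/now_side.png")[130:220,245:335]; b=cv2.imread("pics/now_top.png")[180:270,245:335]
cv2.imwrite("pics/end.png",cv2.convertScaleAbs(cv2.resize(np.hstack([a,b]),(800,400),interpolation=cv2.INTER_CUBIC),alpha=1.4))
E
```

```text
21.15 world [0.4437 0.2604 0.2207] deck [0.1082 0.1193 0.1572] F deck [-0.4 -0.3  0.7] M deck [-0.01  0.26  0.03] w 0.0401 0.0 
 [[-1.    -0.003 -0.01 ]
 [-0.003  1.     0.001]
 [ 0.01   0.001 -1.   ]]
top red 63 [0.1527 0.0005 0.0478] [ 0.14  -0.007  0.023] [0.165 0.01  0.053]
top yel 48 [ 0.0556 -0.0006  0.0475] [ 0.044 -0.007  0.04 ] [0.066 0.006 0.051]
side red 55 [ 0.152  -0.0038  0.0479] [ 0.14  -0.009  0.041] [0.163 0.005 0.053]
side yel 57 [ 0.0535 -0.0041  0.0462] [ 0.027 -0.011  0.038] [0.064 0.005 0.051]
```

View pics/end.png

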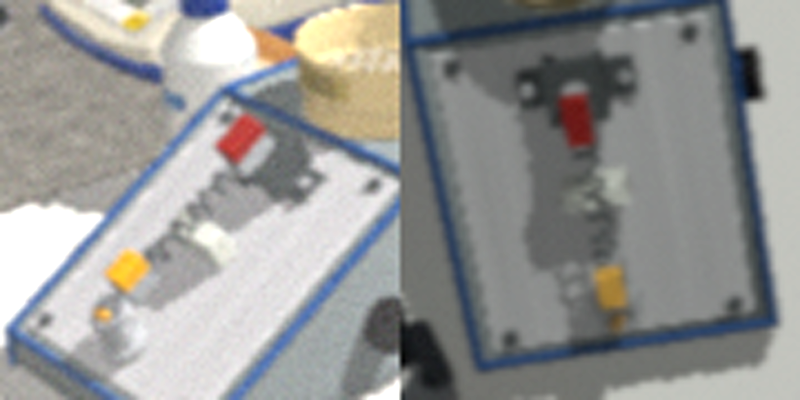

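The left half (side view) shows the ring around the pillar with the brass tip sticking up through it at (105,315). The spring is stretched flat along the deck, and the red plug (242,140) is down on the lug. The red and yellow plug centres are 97 mm apart against 79 mm unstretched, which is about 18 mm of stretch. I'll hand it in.

```bash
python3 -c "
from workcell import bot
print(bot.finish_job())"
```

```text
the job is handed in; nothing more can be done
None
```

The spring is refitted and the job is handed in at about 21 s. The last pictures show the leg home in the lug and the ring down over the pin, with the spring stretched about 18 mm, flat along the deck and released; the hand-in gave no verdict.

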